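# Set the gift-box clamping jig to its loading position

## Robot

A 6-joint arm with a two-finger parallel gripper is mounted at the origin on the work surface. World frame = base frame: x ahead of the robot, y to its left, z up, the work surface at z = 0. Lengths are in mm, angles in rad, forces in N, time in s.
With the tool pointing down it reaches from about 275 to 750 mm from the base axis. Payload 10.2 kg.
Tool frame: the origin (TCP) lies on the front face of the gripper's body, between the roots of the fingers; the fingertips stand r.tips_ahead ahead of it and the grasp point (between the pads) lies 45 mm ahead of it (r.tips_ahead is the distance from the TCP to the fingertips, in mm); z points along the fingers, x is the direction in which the jaws open and shut, and the axes are right-handed (so a half turn about z gives the same grasp; the last joint's range is limited). The gripper opens to 88 mm and grips with 3 to 60 N. Pads are 18 mm wide; open, the fingers measure 123 mm over their backs; the gripper's body (75 mm by 187 mm) begins 45 mm behind the grasp point.
Start: joints at [0.989, 0.313, 1.498, -0, 1.331, -0.223], TCP at [184.367, 491.569, 302.72] pointing down, gripper open.
Joint ranges: [-2.94, 2.94], [-0.97, 2.17], [0.19, 2.56], [-1.23, 4.37], [0.02, 3.11], [-2.88, 2.88]. Speed limits (rad/s): [2.39, 2.39, 3.01, 3.14, 3.14, 3.14].

## Interface

Orientations are given as a unit quaternion [x, y, z, w].
In Python, from station import r gives the robot as it stands.
- The arm moves only by the tool arm_command, never from a script. Its arguments are lists of equal length, an entry for each row: "gripper": the opening in per cent of the stroke, from 0 (shut) to 100 (fully open); "travel": the shift along the tool's x, y, z in m, a list of three; "turn": the turn about the tool's z in rad. A call has 1 to 5 rows; each row shifts and turns the commanded pose from where the row before left it, along the tool's axes as they then stand; what a row does not reach is not made up. A row lasts 1/10 s, in which the tool goes at most 50 mm and 8.59 degrees, less where a joint would pass 70% of its speed; a pose out of reach is approached as far as the arm can. A call is refused whole if a number of a shift passes 0.05 or a number of a turn 0.15, either way. A call with a gripper value outside its range is refused whole. The fingers move at their own pace and stop on an object; the grip force is fixed at half the most. Time passes only in rows, so rows that do not move let the fingers close. It gives the time, the measured TCP pose, the force and the opening at its end, in the units of the state.
- r.observe(): the state, without advancing time (a new reading comes with each control period).
- r.get_image(name): name is "scene" or "top" or "wrist"; returns the picture (420x560x3 uint8, blue, green, red); there is no depth.
- r.camera_params(name): a dict with "fx", "fy", "cx", "cy" (pixels), "D" ([k1, k2, p1, p2, k3] as OpenCV has them; the pictures are not rectified), "cam_to_world" (4x4, takes a point from camera to world coordinates). Camera axes: x right, y down, z forward; pixel columns grow to the right and rows downward; lengths in mm; the calibration is good to about 2 mm. A picture is of the moment at which its call begins: read the wrist's pose just before it. camera_params takes no time and is no camera call; for the wrist camera it gives the pose at the moment of the call.
- r.sign_off(): hands the job in, once; it reports no verdict.
The state is a dict: "clock": time; "q": joint angles; "qvel": joint speeds; "tau": joint torques, N m; "position": TCP position; "ee_rot": TCP orientation; "ft_force": force on the tool from outside, world axes, zero at the start; "torque": the same for the moment, N m; "width": finger opening in mm.
Only numpy, scipy, OpenCV 4.12 (cv2) and the standard library are available. Lean on these libraries where they do the work, as an engineer would, in place of code of your own. Each camera call takes 0.05 s, during which the arm holds its last target.

## Task

Get the box-clamping jig ready for the next gift box: with the fingertips, push its white sprung block (the one with the blue front face) back towards the jig's rear bulkhead, well past the place where the orange stop pin pops up, then let go so that the block returns and stays latched against the raised pin in its mid position. Do not lift or carry anything, and leave the gift box, tin and tape roll where they stand.

Things in the scene. Friction and masses are not known exactly. Their poses are not given: they have to be found in the camera images.
- jig: Fixed aluminium jig, base 280 (x) x 150 (y) x 20 mm, turned up to 0.5 rad either way. Origin: centre of its underside, on the table; x points from the low front fence (robot's side; 16 mm thick, centre at x -132, top 40 mm above the table) to the rear bulkhead (x 121 to 139, top 70 mm). Guide rails at y -63 and +63 (14 mm wide, top 32 mm) bear a yellow mark at x -20: the blue face's mid position.
- push_face (a point): Centre of the blue front face of the white block, 53 mm above the table; moves with the block, has the jig's axes. The face looks to jig -x and is pushed to jig +x. Block: 92 (x) x 104 (y) x 60 mm high, spanning 23 to 83 mm above the table. A blue strip 10 mm wide on its top marks the front edge. At rest the face is at jig x -60, 64 mm between it and the fence.
- pusher (a joint): Block travel along jig +x, m: 0 at rest (start), 0.040 latched on the stop pin (mid), 0.070 rear end stop. A spring returns it: 5 N at rest, 7 N at mid, 9 N at the end. Passing 0.040 uncovers the stop pin, which springs up by itself; let go earlier, the block returns to 0 and can be pushed again. The return is damped, under 0.5 s.
- stop_pin (a joint): Rise of the orange stop pin, in m: 0 held down under the block (start), 0.015 fully up. Its own light spring (about 2 N) lifts it. A raised pin blocks the block's return; pressing it down would free the block.
- pin_top (a point): Centre of the top of the orange stop pin, 11 mm in diameter, upright, at jig x = -25.5 mm, y = -34 mm (off the centre line). Its top is 23 mm above the table when down (hidden under the block) and 38 mm when up.
- gift_box: Bystander, loose: closed red gift box 80 x 80 x 60 mm with a blank white label on top; origin at the centre of its underside.
- tea_tin: Bystander, loose: gold tin with red cap, 65 mm in diameter, 74 mm high; origin at the centre of its underside.
- tape_roll: Bystander, loose: pale clear tape roll lying flat, 84 mm outside and 64 mm inside diameter, 24 mm high; origin at the centre of its underside. The three bystanders stand beside the jig, 150 to 180 mm from its centre line, in any order.

How it is judged:
By the outcome, as a careful person would: the job done as asked, in the order asked, and still so for the second after the job is handed in, with the robot touching nothing.
It also fails if it takes over 35 s, if anything falls off the work surface, if the arm or the gripper's body presses on something with over 40 N, if the wrist force passes 120 N, or if a joint passes its speed limit or range.

## Working session

There is one attempt and no reset: what is moved stays moved. The work goes in short steps, Python scripts to look and compute and a tool call to move; the robot and the scene stay as the last step left them, time stands still between calls to the robot, and variables do not carry over. Pictures are saved under pics/ and viewed, and the job is handed in when it is done.

Besides the shell and the picture viewer there is one more tool, called after "Emit:" in YAML: its name, and indented under it one key for each argument. arm_command: Moves the arm, as the interface text tells. Its arguments: {"type":"object","properties":{"gripper":{"type":"array"},"travel":{"type":"array"},"turn":{"type":"array"}},"required":["gripper","travel","turn"]}

```bash
mkdir -p pics; ls
python3 - <<'E'
from station import r
import cv2
print(r.observe(), r.tips_ahead)
for n in("top","scene"):
    cv2.imwrite(f"pics/{n}0.png",r.get_image(n))
    p=r.camera_params(n);print(n,p)
E
```

```text
pics
{'clock': 0.0, 'q': array([ 9.88620065e-01,  3.13453515e-01,  1.49847256e+00, -3.16252177e-06,
        1.33099125e+00, -2.23404456e-01]), 'qvel': array([-0.00098827, -0.00162111,  0.00088034,  0.00158404, -0.00057939,
        0.00021154]), 'tau': array([-1.56639844e-04, -4.02223420e+01, -2.52271879e+01,  6.93941466e-02,
        3.52428749e-02, -1.11635334e-04]), 'position': array([184.25526177, 491.41657635, 302.14586264]), 'ee_rot': array([ 8.21925546e-01,  5.69594556e-01, -6.13867537e-04,  2.48700136e-04]), 'ft_force': array([-0.47964164, -0.35430199, -0.05500158]), 'torque': array([ 0.00709056, -0.03083747, -0.06876389]), 'width': 88.12501767284938} 64.0
top {'fx': 477.1348101736674, 'fy': 477.1348101736674, 'cx': 283.40642705216004, 'cy': 204.87329237691253, 'D': array([-0.1185873,  0.       ,  0.       ,  0.       ,  0.       ]), 'cam_to_world': array([[-2.75166052e-02, -9.90298995e-01,  1.36201094e-01,
         4.05802178e+02],
       [-9.99346145e-01,  3.04494496e-02,  1.94965098e-02,
         4.41028524e+01],
       [-2.34546224e-02, -1.35575560e-01, -9.90489348e-01,
         1.11286269e+03],
       [ 0.00000000e+00,  0.00000000e+00,  0.00000000e+00,
         1.00000000e+00]])}
scene {'fx': 521.7959455874186, 'fy': 521.7959455874186, 'cx': 275.72690786952285, 'cy': 209.25774566262177, 'D': array([0.03234909, 0.        , 0.        , 0.        , 0.        ]), 'cam_to_world': array([[ 3.29798047e-01,  7.65955118e-01, -5.51856870e-01,
         1.03138092e+03],
       [ 9.44030417e-01, -2.71482640e-01,  1.87359942e-01,
        -1.14836338e+02],
       [-6.31025333e-03, -5.82760614e-01, -8.12619374e-01,
         7.82688006e+02],
       [ 0.00000000e+00,  0.00000000e+00,  0.00000000e+00,
         1.00000000e+00]])}
```

View pics/top0.png

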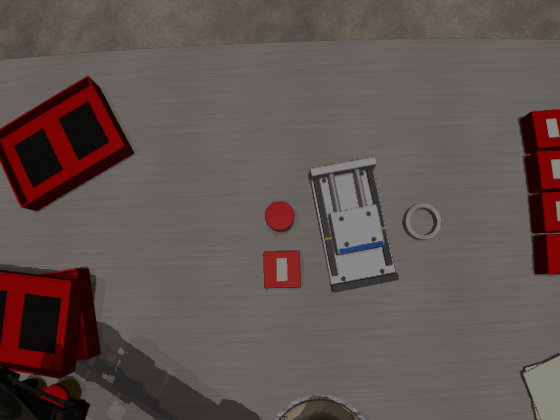

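View pics/scene0.png

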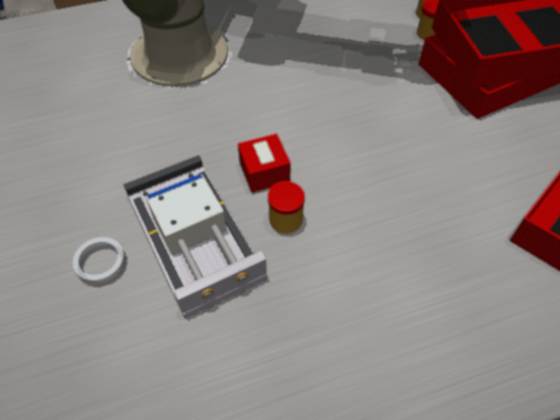

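The top view shows the jig near (352,225), with the blue strip from about (341,250) to (383,243) and yellow marks near (327,238) and (385,228). The red gift box is at (282,270), the tin at (280,216) and the tape roll at (422,222).

```bash
cat > h.py <<'E'
import numpy as np, cv2
from station import r
def ray(n,uv,z,p=None):
    p=p or r.camera_params(n)
    K=np.array([[p['fx'],0,p['cx']],[0,p['fy'],p['cy']],[0,0,1]])
    u=cv2.undistortPoints(np.array(uv,float).reshape(-1,1,2),K,p['D']).reshape(-1,2)
    T=p['cam_to_world'];d=np.c_[u,np.ones(len(u))]@T[:3,:3].T;o=T[:3,3]
    return o+d*((z-o[2])/d[:,2])[:,None]
def mask(img,lo,hi):
    return cv2.inRange(cv2.cvtColor(img,cv2.COLOR_BGR2HSV),lo,hi)
def blobs(m,amin):
    n,l,s,c=cv2.connectedComponentsWithStats(m)
    return [(s[i,4],c[i],np.argwhere(l==i)[:,::-1]) for i in range(1,n) if s[i,4]>=amin]
def strip(n,img):
    b=max(blobs(mask(img,(100,100,50),(130,255,255)),20),key=lambda t:t[0])
    return b
E
python3 - <<'E'
from h import *
for n in("top","scene"):
    im=cv2.imread(f"pics/{n}0.png")
    roi=np.zeros(im.shape[:2],np.uint8)
    if n=="top": roi[140:310,250:450]=255
    else: roi[130:320,60:310]=255
    mb=mask(im,(100,100,50),(130,255,255))&roi
    for a,c,p in blobs(mb,20):
        w=ray(n,p,83)[:,:2];rc=cv2.minAreaRect(w.astype(np.float32))
        print(n,'blue',a,c,rc); print(cv2.boxPoints(rc))
    my=mask(im,(18,120,100),(35,255,255))&roi
    for a,c,p in blobs(my,4): print(n,'yel',a,c,ray(n,[c],32)[0])
    mr=(mask(im,(0,150,80),(8,255,255))|mask(im,(172,150,80),(180,255,255)))&roi
    for a,c,p in blobs(mr,60): print(n,'red',a,c,ray(n,[c],60)[0])
    if n=="top": print('tape',ray(n,[[422,222]],24))
E
```

```text
top blue 240 [361.1875     247.32916667] ((450.010986328125, -100.20866394042969), (11.478120803833008, 97.24491882324219), 8.70455551147461)
[[ 436.97955   -53.01479 ]
 [ 451.69653  -149.13963 ]
 [ 463.04242  -147.40254 ]
 [ 448.32544   -51.277695]]
top yel 6 [383.  227.5] [ 495.56615911 -159.58162137   32.        ]
top yel 11 [327.45454545 238.09090909] [475.4824146  -32.24460763  32.        ]
top red 660 [279.21060606 215.31818182] [527.45303248  74.79217044  60.        ]
top red 1041 [281.58309318 269.129683  ] [408.57095634  72.73726869  60.        ]
tape [[ 505.97159301 -252.17523058   24.        ]]
scene blue 212 [174.19811321 185.67924528] ((450.95062255859375, -99.85139465332031), (10.201356887817383, 96.5799789428711), 9.61967945098877)
[[ 437.85205   -53.092785]
 [ 453.99127  -148.31473 ]
 [ 464.0492   -146.61    ]
 [ 447.90997   -51.38806 ]]
scene yel 8 [221.125 202.875] [475.73690479 -29.09136907  32.        ]
scene yel 23 [152.34782609 231.7826087 ] [ 495.73583131 -157.15325795   32.        ]
scene yel 28 [241.07142857 274.35714286] [625.65007691 -37.75895986  32.        ]
scene yel 31 [205.87096774 290.96774194] [635.4886384  -99.29275517  32.        ]
scene red 1118 [263.009839   155.29248658] [417.38930172  70.03741886  60.        ]
scene red 982 [285.2413442  195.97148676] [519.32338237  76.71471182  60.        ]
```

Both views agree: yaw is about 0.158 and the face centre is about (445.8, -100.8). I'll push with the shut fingertips at z≈48, with tool y along jig +x. First I turn and close.

Emit:
arm_command:
  gripper: [0, 0, 0, 0, 0]
  travel:
    - [0, 0, 0]
    - [0, 0, 0]
    - [0, 0, 0]
    - [0, 0, 0]
    - [0, 0, 0]
  turn: [-0.13, -0.13, -0.13, -0.13, 0]

```text
clock: 0.6
position: [184.3, 491.5, 302.4]
ee_rot: [0.647, 0.762, -0.0, 0.0]
ft_force: [0.5, 0.9, -0.4]
width: 50.2
```

Emit:
arm_command:
  gripper: [0, 0, 0, 0, 0]
  travel:
    - [-0.03, 0.01, 0]
    - [-0.04, 0.01, 0]
    - [-0.04, 0.01, 0]
    - [-0.04, 0.01, 0]
    - [-0.04, 0.01, 0]
  turn: [0, 0, 0, 0, 0]

```text
clock: 1.1
position: [264.4, 310.6, 302.6]
ee_rot: [0.649, 0.761, -0.0, 0.0]
ft_force: [0.6, 0.3, -0.7]
width: 10.2
```

Emit:
arm_command:
  gripper: [0, 0, 0, 0, 0]
  travel:
    - [-0.04, 0.01, 0]
    - [-0.04, 0.01, 0]
    - [-0.04, 0.01, 0]
    - [-0.04, 0.01, 0]
    - [-0.04, 0.01, 0]
  turn: [0, 0, 0, 0, 0]

```text
clock: 1.6
position: [345.9, 121.1, 302.8]
ee_rot: [0.649, 0.76, 0.0, 0.0]
ft_force: [1.3, 0.5, 0.1]
width: 0.4
```

Emit:
arm_command:
  gripper: [0, 0, 0, 0, 0]
  travel:
    - [-0.04, 0.01, 0]
    - [-0.04, 0.01, 0]
    - [-0.04, 0.01, 0]
    - [-0.04, 0, 0]
    - [0, 0, 0]
  turn: [0, 0, 0, 0, 0]

```text
clock: 2.1
position: [401.5, -33.8, 302.4]
ee_rot: [0.651, 0.759, -0.0, -0.0]
ft_force: [-0.0, -0.2, 0.3]
width: 0.3
```

```bash
cat > st.py <<'E'
from h import *
from scipy.spatial.transform import Rotation as R
YAW=0.158; F=np.array([445.8,-100.8]); ex=np.array([np.cos(YAW),np.sin(YAW)]); ey=np.array([-ex[1],ex[0]])
s=r.observe(); M=R.from_quat(s['ee_rot']).as_matrix(); p=s['position']
d=p[:2]-F
print('t',s['clock'],'p',p.round(1),'jig x,y',round(d@ex-60,1),round(d@ey,1),'tipz',round(p[2]-64,1),'w',round(s['width'],1))
print('toolx ang',np.arctan2(M[1,0],M[0,0]),'want',YAW+np.pi/2,'F',s['ft_force'].round(1),'along jig x',round(float(s['ft_force'][:2]@ex),1))
g=np.r_[F+(-32)*ex,150]; print('to start, tool axes',(M.T@(g-p)).round(1))
E
python3 st.py
```

```text
t 2.1 p [401.5 -33.8 302.4] jig x,y -93.2 73.2 tipz 238.4 w 0.3
toolx ang 1.7235524328770995 want 1.7287963267948965 F [-0.  -0.2  0.3] along jig x -0.1
to start, tool axes [-73.1   1.7 152.4]
```

Emit:
arm_command:
  gripper: [0, 0, 0, 0, 0]
  travel:
    - [-0.037, 0.001, 0]
    - [-0.036, 0, 0]
    - [0, 0, 0.04]
    - [0, 0, 0.04]
    - [0, 0, 0.04]
  turn: [0, 0, 0, 0, 0]

```text
clock: 2.6
position: [413.4, -101.6, 181.5]
ee_rot: [0.649, 0.761, 0.0, 0.0]
ft_force: [0.3, -0.5, -0.6]
width: 0.6
```

Emit:
arm_command:
  gripper: [0, 0, 0]
  travel:
    - [0, 0, 0.03]
    - [0, 0, 0.01]
    - [0, 0, 0]
  turn: [0, 0, 0]

```text
clock: 2.9
position: [413.5, -101.7, 142.3]
ee_rot: [0.648, 0.761, -0.0, -0.001]
ft_force: [0.8, -0.4, 0.5]
width: 0.2
```

```bash
python3 st.py
python3 - <<'E'
from h import *
a=r.get_image("scene")[110:330,60:340];b=r.get_image("wrist")
cv2.imwrite("pics/s1.png",cv2.resize(a,None,fx=2.5,fy=2.5));cv2.imwrite("pics/w1.png",b)
E
```

```text
t 2.9 p [ 413.5 -101.7  142.3] jig x,y -92.1 4.2 tipz 78.3 w 0.2
toolx ang 1.7308885703691095 want 1.7287963267948965 F [ 0.8 -0.4  0.5] along jig x 0.8
to start, tool axes [-4.2  0.  -7.7]
```

View pics/s1.png

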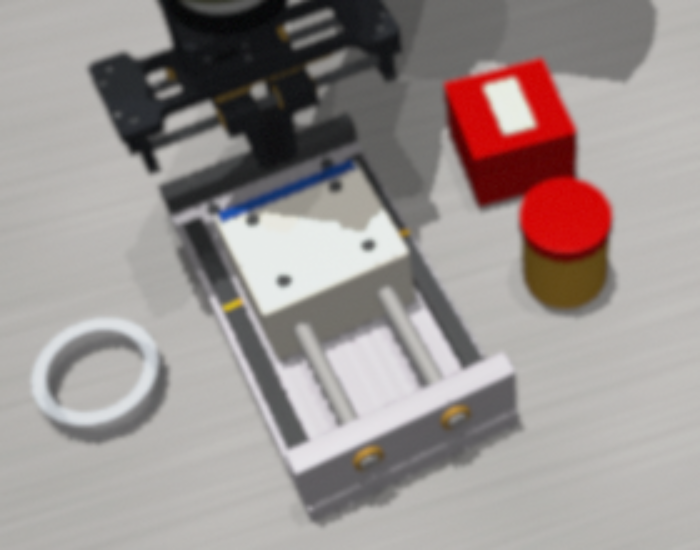

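View pics/w1.png

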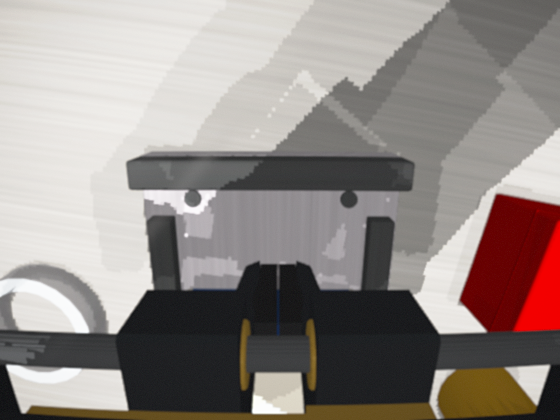

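The scene view shows the shut fingertips at about (275,160), between the fence and the blue strip. The wrist view shows them centred between the rails in the gap. I descend to tip z≈49 and then push.

Emit:
arm_command:
  gripper: [0, 0, 0]
  travel:
    - [-0.004, 0, 0.02]
    - [0, 0, 0.009]
    - [0, 0, 0]
  turn: [0, 0, 0]

```text
clock: 3.3
position: [414.3, -106.2, 113.8]
ee_rot: [0.648, 0.762, -0.0, -0.0]
ft_force: [-0.5, -0.3, 0.4]
width: 0.3
```

Emit:
arm_command:
  gripper: [0, 0, 0, 0, 0]
  travel:
    - [0, 0.01, 0]
    - [0, 0.01, 0]
    - [0, 0.01, 0]
    - [0, 0.01, 0]
    - [0, 0, 0]
  turn: [0, 0, 0, 0, 0]

```text
clock: 3.8
position: [454.9, -99.8, 114.3]
ee_rot: [0.648, 0.762, -0.0, 0.0]
ft_force: [-4.6, -1.8, 4.3]
width: 0.3
```

```bash
python3 st.py
```

```text
t 3.8 p [454.9 -99.8 114.3] jig x,y -50.8 -0.4 tipz 50.3 w 0.3
toolx ang 1.7328139377941894 want 1.7287963267948965 F [-4.6 -1.8  4.3] along jig x -4.8
to start, tool axes [  0.6 -41.2 -35.7]
```

Emit:
arm_command:
  gripper: [0, 0, 0, 0, 0]
  travel:
    - [0, 0.01, 0]
    - [0, 0.01, 0]
    - [0, 0.01, 0]
    - [0, 0.01, 0]
    - [0, 0, 0]
  turn: [0, 0, 0, 0, 0]

```text
clock: 4.3
position: [494.0, -93.5, 114.1]
ee_rot: [0.648, 0.762, -0.001, -0.0]
ft_force: [-7.4, -4.0, 4.4]
width: 0.3
```

```bash
python3 st.py
python3 - <<'E'
from h import *
a=r.get_image("scene")[110:330,60:340]
cv2.imwrite("pics/s2.png",cv2.resize(a,None,fx=2.5,fy=2.5))
E
```

```text
t 4.3 p [494.  -93.5 114.1] jig x,y -11.2 -0.3 tipz 50.1 w 0.3
toolx ang 1.732736020279772 want 1.7287963267948965 F [-7.4 -4.   4.4] along jig x -7.9
to start, tool axes [  0.6 -80.8 -35.7]
```

View pics/s2.png

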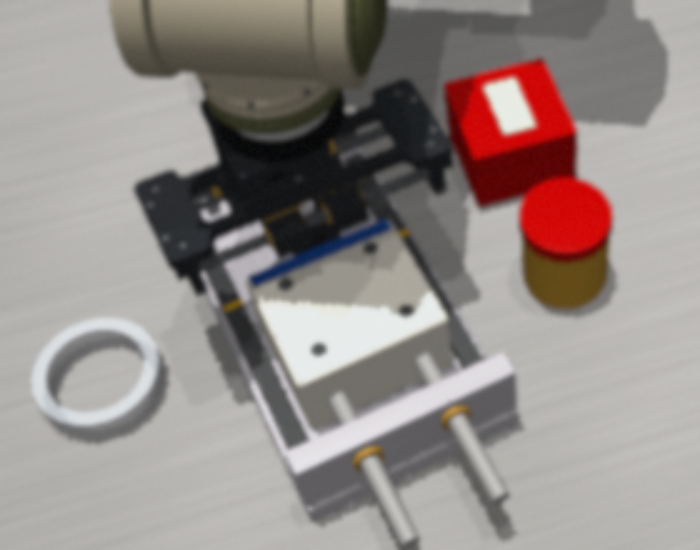

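The scene view shows the blue strip running from about (250,280) to (388,228), which is past the yellow marks at (232,305) and (403,233). The rods stick out behind the bulkhead. I push a few mm more and then withdraw.

Emit:
arm_command:
  gripper: [0, 0, 0, 0]
  travel:
    - [0, 0.003, 0]
    - [0, 0.003, 0]
    - [0, 0, 0]
    - [0, 0, 0]
  turn: [0, 0, 0, 0]

```text
clock: 4.75
position: [499.3, -92.6, 114.1]
ee_rot: [0.648, 0.762, -0.001, -0.0]
ft_force: [-7.6, -4.1, 3.0]
width: 0.7
```

Emit:
arm_command:
  gripper: [0, 0, 0, 0, 0]
  travel:
    - [0, -0.01, 0]
    - [0, -0.01, 0]
    - [0, -0.01, 0]
    - [0, -0.01, 0]
    - [0, 0, 0]
  turn: [0, 0, 0, 0, 0]

```text
clock: 5.25
position: [458.8, -98.9, 113.8]
ee_rot: [0.648, 0.762, 0.0, -0.0]
ft_force: [0.7, -0.1, 0.5]
width: 0.6
```

```bash
python3 st.py
python3 - <<'E'
from h import *
a=r.get_image("scene")[110:330,60:340]
cv2.imwrite("pics/s3.png",cv2.resize(a,None,fx=2.5,fy=2.5))
E
```

```text
t 5.25 p [458.8 -98.9 113.8] jig x,y -46.8 -0.2 tipz 49.8 w 0.6
toolx ang 1.7312585003734118 want 1.7287963267948965 F [ 0.7 -0.1  0.5] along jig x 0.7
to start, tool axes [  0.3 -45.2 -36.2]
```

View pics/s3.png

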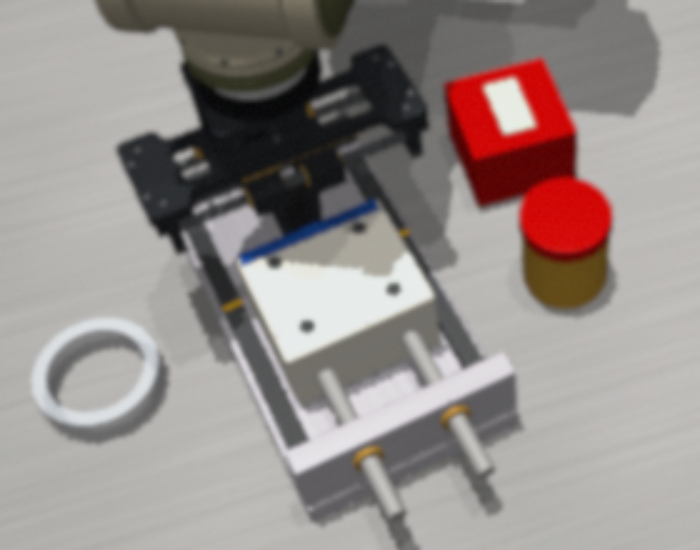

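The tips carry no force now. The strip, from about (240,260) to (377,205), has stopped short of its rest position, so the block looks latched. I withdraw and then verify.

Emit:
arm_command:
  gripper: [0, 0, 0, 0, 0]
  travel:
    - [0, -0.01, 0]
    - [0, -0.015, 0]
    - [0, -0.015, 0]
    - [0, 0, 0]
    - [0, 0, -0.03]
  turn: [0, 0, 0, 0, 0]

```text
clock: 5.8
position: [419.2, -104.9, 142.0]
ee_rot: [0.648, 0.761, -0.0, -0.003]
ft_force: [-0.1, 0.1, 0.5]
width: 0.4
```

Emit:
arm_command:
  gripper: [0, 0, 0, 0, 0]
  travel:
    - [0, 0, -0.04]
    - [0, 0, -0.04]
    - [0, -0.02, -0.04]
    - [0, -0.03, -0.02]
    - [0, -0.03, 0]
  turn: [0, 0, 0, 0, 0]

```text
clock: 6.3
position: [341.4, -118.6, 286.3]
ee_rot: [0.647, 0.762, 0.0, 0.003]
ft_force: [-0.0, -1.6, -1.0]
width: 0.4
```

Emit:
arm_command:
  gripper: [0, 0, 0]
  travel:
    - [0, 0, 0]
    - [0, 0, 0]
    - [0, 0, 0]
  turn: [0, 0, 0]

```text
clock: 6.6
position: [342.0, -118.2, 283.7]
ee_rot: [0.648, 0.762, 0.0, 0.0]
ft_force: [-0.6, 0.8, -0.8]
width: 0.4
```

```bash
python3 st.py
python3 - <<'E'
from h import *
YAW=0.158; F=np.array([445.8,-100.8]); ex=np.array([np.cos(YAW),np.sin(YAW)]); ey=np.array([-ex[1],ex[0]])
for n in("top","scene","wrist"):
    p=r.camera_params(n);im=r.get_image(n)
    cv2.imwrite(f"pics/{n}4.png",im)
    roi=np.zeros(im.shape[:2],np.uint8)
    if n=="top": roi[140:310,250:450]=255
    elif n=="scene": roi[130:320,60:310]=255
    else: roi[:]=255
    for nm,lo,hi,z in(('blue',(100,100,50),(130,255,255),83),('orange',(4,130,80),(17,255,255),38)):
        for a,c,q in blobs(mask(im,lo,hi)&roi,4):
            w=ray(n,[c],z,p)[0]-np.r_[F,0]
            print(n,nm,a,c.round(),'jig',round(w[:2]@ex-60,1),round(w[:2]@ey,1))
    mr=(mask(im,(0,150,80),(8,255,255))|mask(im,(172,150,80),(180,255,255)))&roi
    for a,c,q in blobs(mr,60): print(n,'red',a,c.round(1))
E
python3 -c "
import cv2
a=cv2.imread('pics/scene4.png')[110:330,60:340];cv2.imwrite('pics/s4.png',cv2.resize(a,None,fx=2.5,fy=2.5))
a=cv2.imread('pics/top4.png')[140:310,240:460];cv2.imwrite('pics/t4.png',cv2.resize(a,None,fx=3,fy=3))"
```

```text
t 6.6 p [ 342.  -118.2  283.7] jig x,y -165.2 -0.9 tipz 219.7 w 0.4
toolx ang 1.7323211068400786 want 1.7287963267948965 F [-0.6  0.8 -0.8] along jig x -0.4
to start, tool axes [  0.6  73.2 133.7]
top blue 249 [357. 230.] jig -16.7 1.2
top orange 18 [370. 233.] jig -26.1 -33.6
top red 664 [279.2 215.4]
top red 1041 [281.6 269.1]
scene blue 242 [184. 202.] jig -14.6 1.3
scene orange 66 [286. 212.] jig 57.6 155.2
scene red 2674 [272.5 175.6]
wrist blue 27 [278. 329.] jig -47.6 -0.4
wrist orange 8 [447. 371.] jig 40.6 189.3
wrist orange 36 [432. 410.] jig 96.7 181.1
wrist red 6653 [453.1 278.1]
wrist red 1209 [444.5 395. ]
```

View pics/t4.png

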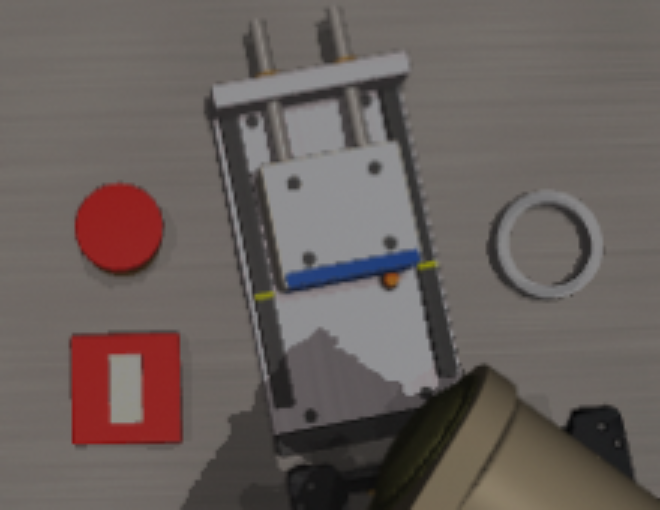

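View pics/wrist4.png

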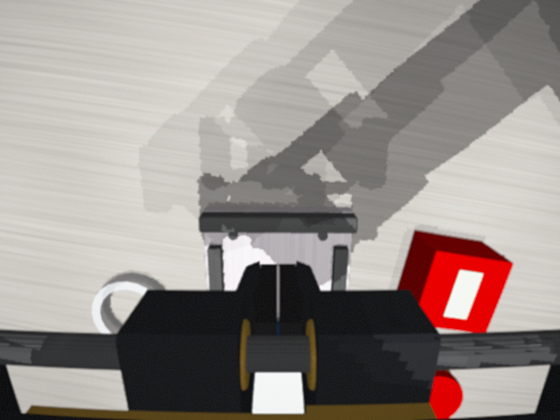

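The top view shows the orange pin raised at about (390,279) in the enlargement, right against the blue face. It measures at jig (-26, -34), where it should be. The strip lies between the yellow marks, and the box, tin and tape roll have not moved. The wrist view shows the tool clear of everything.

```bash
python3 -c "
from station import r
print(r.sign_off())"
```

```text
the job is handed in; nothing more can be done
None
```

The jig is ready: the block is latched in its mid position against the raised orange pin. I handed the job in at about 6.8 s.

**What I did:** I pushed the blue face with the shut fingertips, held at about z 50 mm. The block went back an estimated 63 mm, going by the tool position and an assumed 9 mm from tool centre to contact; the push force was about 8 N. I then drew back until the fingertips were free, and moved up and clear.

**Last checks:**
- **Block:** the blue strip's centre was at jig x -16.7 mm (top view) and -14.6 mm (scene view). That puts the face at about -20 to -22 mm, against -20 mm for the mid position.
- **Pin:** the top view shows it up in front of the face at jig (-26, -34) mm. The scene and wrist views could not confirm it: the only orange they picked up was away from the pin's place.
- **Bystanders:** the gift box and tin had moved by no more than 0.1 px in the top view. I checked the tape roll by eye only, and it looked unmoved.
- **Robot:** the wrist force was near zero and the robot was touching nothing.

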